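# Open the blue-lidded flux jar

## Task

Open the flux jar with the blue lid: unscrew the lid counter-clockwise until its thread is free, lift it off and set it down gently, right way up, in the middle of the pink foam pad. Do not drop it, and leave the jar with the yellow lid shut.

Things in the scene. Friction and masses are not known exactly. Their poses are not given: they have to be found in the camera images.
- lid_blue: Blue ribbed round screw lid, 52 mm across, 41 mm tall, about 60 g, upright on its jar. Origin: centre of its lower edge; z up, so its top is 41 mm higher. It turns easily by the rim. At most 220 degrees counter-clockwise from above frees it (more does no harm); the thread lifts it 20 mm per turn, 12 mm in all, so rise with it (2 mm of play). Let go half-way, it stays put.
- jar_blue: White plastic jar, 62 mm across, clamped in an 84 mm square metal holder fixed to the bench. Origin: centre of the holder's underside, on the bench; z up along the jar's axis. Shoulder at 60 mm, neck (43 mm across its threads) from 60 to 90 mm. The closed lid's lower edge is at 63 mm, its top at 104 mm; to come off, it must rise 30 mm in all.
- lid_yellow: Yellow lid of an identical second jar in the same kind of holder, elsewhere on the bench; same size and origin as the blue lid. To be left shut.
- pad: Pink foam pad, 150 x 150 x 8 mm, fixed flat on the bench, free of other things. Origin: centre of its underside; its top is 8 mm higher.

How it is judged:
By the outcome, as a careful person would: the job done as asked, in the order asked, and still so for the second after the job is handed in, with the robot touching nothing.
It also fails if it takes over 48 s, if anything falls off the work surface, if the arm or the gripper's body presses on something with over 40 N, if the wrist force passes 120 N, or if a joint passes its speed limit or range.

## Robot

A 7-joint arm with a two-finger parallel gripper is mounted at the origin on the work surface. World frame = base frame: x ahead of the robot, y to its left, z up, the work surface at z = 0. Lengths are in m, angles in rad, forces in N, time in s.
With the tool pointing down it reaches from about 0.35 to 0.9 m from the base axis. Payload 8.1 kg.
Tool frame: the origin (TCP) lies at the very end of the fingers, on their centre line; the grasp point (between the pads) lies behind it (bot.grip_depth is the z of the grasp point in the tool frame, in m); z points along the fingers, y is the line along which they close (so a half turn about z gives the same grasp; the last joint's range is limited). The gripper opens to 85 mm and grips with 20 to 120 N. Pads are 22 mm wide; open, the fingers measure 114 mm over their backs; the gripper's body (76 mm by 85 mm) begins 54 mm behind the grasp point. The pads swing forward as they close: fully open they stand 13 mm farther back than shut.
Start: joints at [1.02, 0.434, 0.025, 1.573, -0.012, 1.134, -0.075], TCP at [0.271, -0.563, 0.231] pointing down, gripper open.
Joint ranges: [-2.62, 2.62], [-0.44, 2.09], [-1.27, 1.32], [0.08, 2.57], [-1.32, 4.46], [0.12, 2], [-2.74, 2.74]. Speed limits (rad/s): [2.22, 2.22, 3.01, 3.01, 3.14, 3.14, 3.14].

## Interface

Orientations are given as a unit quaternion [x, y, z, w].
In Python, from bench import bot gives the robot as it stands.
- The arm moves only by the shell command python3 drive.py 'ROWS' [FORCE]. ROWS is a JSON list of rows, 1 to 5 of them, each of 5 numbers: the finger opening in m, then dx, dy, dz in m, then a turn about the tool's z in rad; each row shifts and turns the commanded pose from where the row before left it, along the tool's axes as they then stand; what a row does not reach is not made up. A row lasts 1/10 s, in which the tool goes at most 0.05 m and 0.15 rad, less where a joint would pass 70% of its speed; a pose out of reach is approached as far as the arm can. The fingers move at their own pace and stop on an object; FORCE is the grip in N (left out, the last holds). Time passes only in rows, so rows that do not move let the fingers close. It prints the time, the measured TCP pose, the force, the opening and the grip force at its end.
- bot.state(): the state, without advancing time (a new reading comes with each control period).
- bot.capture(name): name is "scene" or "top" or "wrist"; returns the picture (384x512x3 uint8, red, green, blue); there is no depth.
- bot.camera_params(name): a dict with "fx", "fy", "cx", "cy" (pixels), "cam_to_world" (4x4, takes a point from camera to world coordinates). Camera axes: x right, y down, z forward; pixel columns grow to the right and rows downward; lengths in m; the calibration is good to about 2 mm. The wrist camera is an equidistant fisheye: a pixel r from the principal point sees the ray r / f radians off the axis. A picture is of the moment at which its call begins: read the wrist's pose just before it. camera_params takes no time and is no camera call; for the wrist camera it gives the pose at the moment of the call.
- bot.finish_job(): hands the job in; it is judged then, once.
The state is a dict: "time": time; "joint_positions": joint angles; "qd": joint speeds; "tau": joint torques, N m; "tool_pos": TCP position; "orientation": TCP orientation; "wrist_force": force on the tool from outside, world axes, zero at the start; "torque": the same for the moment, N m; "grip_width": finger opening in m; "gripper_force": force on a finger pad.
Only numpy, scipy, OpenCV 4.12 (cv2) and the standard library are available. Lean on these libraries where they do the work, as an engineer would, in place of code of your own. Each camera call takes 0.05 s, during which the arm holds its last target. There are 200 camera calls.

## Working session

There is one attempt and no reset: what is moved stays moved. The work goes in short steps, Python scripts to look and compute and a shell command to move; the robot and the scene stay as the last step left them, time stands still between calls to the robot, and variables do not carry over. Pictures are saved under pics/ and viewed, at most 10 in all, crops included, and the job is handed in when it is done.

```bash
ls; mkdir -p pics; python3 - <<'E'
from bench import bot
import cv2,numpy as np
print(bot.grip_depth,{k:np.round(v,3) for k,v in bot.state().items()})
ims=[]
for n in("scene","top"):
    im=bot.capture(n);cv2.imwrite(f"pics/{n}0.png",im[...,::-1]);p=bot.camera_params(n);print(n,p)
E
```

```text
bench.py
drive.py
pics
-0.0187 {'time': np.float64(0.0), 'joint_positions': array([ 1.02 ,  0.435,  0.025,  1.574, -0.012,  1.134, -0.075]), 'qd': array([ 0.001,  0.001,  0.001,  0.   ,  0.   , -0.   , -0.001]), 'tau': array([ 0.0000e+00, -6.7047e+01,  1.0250e+00, -3.1622e+01,  1.6000e-02,
        1.3000e-02,  0.0000e+00]), 'tool_pos': array([ 0.27 , -0.563,  0.231]), 'orientation': array([ 0.975,  0.222, -0.   , -0.001]), 'wrist_force': array([-0.982, -0.691,  0.153]), 'torque': array([-0.027,  0.019, -0.   ]), 'gripper_force': np.float64(0.0), 'grip_width': np.float64(0.085)}
scene {'fx': 484.92446429301276, 'fy': 484.92446429301276, 'cx': 253.97177110042895, 'cy': 199.53295528157201, 'cam_to_world': array([[-0.43429582,  0.69165863, -0.57705761,  1.21351972],
       [ 0.90075513,  0.33718811, -0.2737597 ,  0.29512914],
       [ 0.00522871, -0.63868029, -0.76945444,  0.96903031],
       [ 0.        ,  0.        ,  0.        ,  1.        ]])}
top {'fx': 428.57180424301276, 'fy': 428.57180424301276, 'cx': 253.51206920095836, 'cy': 193.15585486486714, 'cam_to_world': array([[-0.02375399, -0.98215384,  0.18657327,  0.35657256],
       [-0.99914428,  0.02964409,  0.02884334, -0.02807796],
       [-0.03385939, -0.18572847, -0.98201755,  0.98993291],
       [ 0.        ,  0.        ,  0.        ,  1.        ]])}
```

View pics/scene0.png

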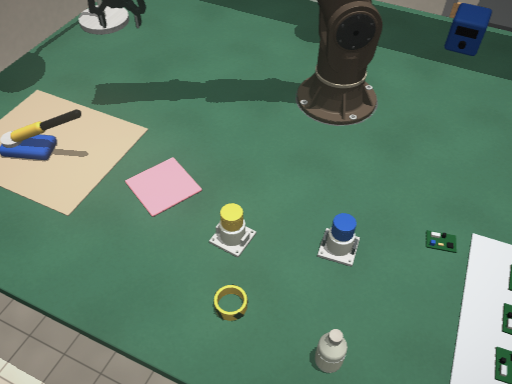

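View pics/top0.png

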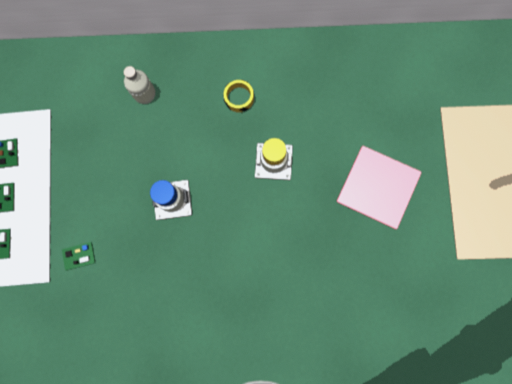

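Blue lid is at scene (344,227), top (163,193); yellow lid at scene (232,217), top (274,151); pad at scene (163,186), top (380,187).

```bash
cat > h.py <<'E'
from bench import bot
import cv2,numpy as np
def blob(im,lo,hi,near):
    h=cv2.cvtColor(im,cv2.COLOR_RGB2HSV);m=cv2.inRange(h,np.array(lo),np.array(hi))
    cs=[c for c in cv2.findContours(m,cv2.RETR_EXTERNAL,cv2.CHAIN_APPROX_NONE)[0] if cv2.contourArea(c)>80]
    return min(cs,key=lambda c:np.hypot(*(c[:,0].mean(0)-near)))
def cen(c):
    m=cv2.moments(c);return np.array([m['m10'],m['m01']])/m['m00']
def ray(n,uv,z):
    p=bot.camera_params(n);T=p['cam_to_world']
    d=T[:3,:3]@[(uv[0]-p['cx'])/p['fx'],(uv[1]-p['cy'])/p['fy'],1];o=T[:3,3]
    return o+d*(z-o[2])/d[2]
BLUE=((105,120,60),(130,255,255));YEL=((22,120,80),(35,255,255));PINK=((150,50,100),(179,255,255))
def relative(target):
    from scipy.spatial.transform import Rotation as R
    s=bot.state();return R.from_quat(s['orientation']).inv().apply(np.array(target)-s['tool_pos'])
E
python3 - <<'E'
from h import *
for n,b,y,p in(("scene",(344,227),(232,217),(163,186)),("top",(163,193),(274,151),(380,187))):
    im=cv2.imread(f"pics/{n}0.png")[...,::-1].copy()
    for k,c,nr,z in(("blue",BLUE,b,.0835),("yel",YEL,y,.0835),("pad",PINK,p,.008)):
        q=blob(im,*c,nr);print(n,k,cv2.contourArea(q),cen(q).round(1),cv2.boundingRect(q),ray(n,cen(q),z).round(4))
        if k=="pad":
            a=cv2.approxPolyDP(q,8,True)[:,0];w=np.array([ray(n,v,z) for v in a]);print(w.round(3).tolist(),np.linalg.norm(w-np.roll(w,1,0),axis=1).round(3),w.mean(0).round(4))
E
```

```text
scene blue 501.0 [343.3 226.5] (332, 213, 24, 28) [0.5322 0.197  0.0835]
scene yel 480.5 [231.5 216.5] (220, 203, 23, 28) [ 0.618  -0.0444  0.0835]
scene pad 2305.5 [162.5 186.3] (125, 158, 77, 58) [ 0.5575 -0.2828  0.008 ]
[[0.456, -0.313, 0.008], [0.585, -0.382, 0.008], [0.651, -0.257, 0.008], [0.521, -0.187, 0.008]] [0.142 0.146 0.142 0.147] [ 0.5535 -0.2849  0.008 ]
top blue 475.5 [162.9 192.5] (150, 180, 27, 25) [0.5362 0.1951 0.0835]
top yel 444.0 [273.9 150.7] (263, 138, 23, 26) [ 0.622  -0.0483  0.0835]Traceback (most recent call last):
  File "<stdin>", line 5, in <module>
  File "h.py", line 6, in blob
    return min(cs,key=lambda c:np.hypot(*(c[:,0].mean(0)-near)))
ValueError: min() iterable argument is empty
```

```bash
python3 - <<'E'
from h import *
im=cv2.imread("pics/top0.png")[...,::-1].copy();print(cv2.cvtColor(im,cv2.COLOR_RGB2HSV)[187,380])
q=blob(im,(150,25,80),(179,255,255),(380,187));a=cv2.approxPolyDP(q,8,True)[:,0];w=np.array([ray("top",v,.008) for v in a]);print(ray("top",cen(q),.008),w.round(3).tolist(),np.linalg.norm(w-np.roll(w,1,0),axis=1))
print(relative([.534,.196,.21]))
E
python3 drive.py '[[0.085,0,0,0,-0.15],[0.085,0,0,0,-0.15]]'
python3 -c "
from h import *
print(bot.state()['joint_positions'],relative([.534,.196,.21]))"
```

```text
[165  28 236]
[ 0.54928316 -0.28998612  0.008     ] [[0.649, -0.258, 0.008], [0.519, -0.192, 0.008], [0.453, -0.321, 0.008], [0.584, -0.388, 0.008]] [0.14473896 0.1458808  0.14535345 0.14693273]
[ 0.56624208 -0.57001454  0.02132828]
time: 0.3
tool_pos: [0.2706, -0.5631, 0.2308]
orientation: [0.93, 0.368, -0.0, -0.0]
wrist_force: [0.9, -0.5, -0.0]
grip_width: 0.085
gripper_force: 0.0
[ 1.06667745  0.43713913 -0.04280923  1.56933744  0.02012762  1.13651199
  0.20236117] [ 0.71159062 -0.37314904  0.02122048]
```

```bash
R='[0.085,0.042,-0.022,0.001,0]'
python3 drive.py '[[0.085,0.042,-0.022,0.001,0],[0.085,0.042,-0.022,0.001,0],[0.085,0.042,-0.022,0.001,0],[0.085,0.042,-0.022,0.001,0],[0.085,0.042,-0.022,0.001,0]]' | head -2
python3 drive.py '[[0.085,0.042,-0.022,0.001,0],[0.085,0.042,-0.022,0.001,0],[0.085,0.042,-0.022,0.001,0],[0.085,0.042,-0.022,0.001,0],[0.085,0.042,-0.022,0.001,0]]' | head -2
python3 drive.py '[[0.085,0.042,-0.022,0.001,0],[0.085,0.042,-0.022,0.001,0],[0.085,0.042,-0.022,0.001,0],[0.085,0.042,-0.022,0.001,0],[0.085,0.042,-0.022,0.001,0]]' | head -2
python3 drive.py '[[0.085,0,0,0,0.15],[0.085,0,0,0,0.15],[0.085,0,0,0,0.15],[0.085,0,0,0,0.15],[0.085,0,0,0,0.15]]' | head -2
python3 -c "
from h import *
print(bot.state()['joint_positions'],relative([.534,.196,.21]))"
```

```text
time: 0.8
tool_pos: [0.3499, -0.338, 0.2261]
time: 1.3
tool_pos: [0.429, -0.1147, 0.2213]
time: 1.8
tool_pos: [0.5083, 0.1086, 0.2161]
time: 2.3
tool_pos: [0.5079, 0.1069, 0.2159]
[-0.08081381  0.29932686 -0.29012348  1.83049605  0.09871167  1.02660266
 -1.98919896] [ 0.02539511 -0.08933524  0.00589902]
```

```bash

python3 drive.py '[[0.085,0.013,-0.045,0.003,0],[0.085,0.0125,-0.0445,0.003,0],[0.085,0,0,0,0],[0.085,0,0,0,0]]'
python3 - <<'E'
from h import *
p=bot.camera_params("wrist");im=bot.capture("wrist");cv2.imwrite("pics/w1.png",im[...,::-1]);s=bot.state()
print(s['joint_positions'].round(2),relative([.534,.196,.21]),p)
def wray(p,uv,z):
    d=np.array([uv[0]-p['cx'],uv[1]-p['cy']]);r=np.hypot(*d);t=r/p['fx'];v=np.r_[d/r*np.sin(t),np.cos(t)]
    T=p['cam_to_world'];v=T[:3,:3]@v;o=T[:3,3];return o+v*(z-o[2])/v[2]
h=cv2.inRange(cv2.cvtColor(im,cv2.COLOR_RGB2HSV),*map(np.array,BLUE))
for c in cv2.findContours(h,cv2.RETR_EXTERNAL,cv2.CHAIN_APPROX_NONE)[0]:
    if cv2.contourArea(c)>300: print(cen(c),cv2.boundingRect(c),cv2.contourArea(c),wray(p,cen(c),.104),wray(p,cen(c),.0835))
im=bot.capture("top");q=blob(im,*BLUE,(163,193));print(cen(q))
E
```

```text
time: 2.7
tool_pos: [0.5334, 0.1975, 0.2096]
orientation: [1.0, 0.0, -0.001, 0.0]
wrist_force: [0.5, -0.7, 0.2]
grip_width: 0.085
gripper_force: 0.0
[-0.22  0.39 -0.31  1.72  0.13  1.06 -2.14] [ 4.98456411e-04 -2.77905547e-05 -2.89040571e-04] {'fx': 297.3186396354542, 'fy': 297.3186396354542, 'cx': 257.602876855594, 'cy': 191.27851229302692, 'cam_to_world': array([[-3.79957590e-04, -9.60825302e-01, -2.77154459e-01,
         6.03678486e-01],
       [-9.99999690e-01,  5.56258762e-04, -5.57487048e-04,
         1.98003655e-01],
       [ 6.89817257e-04,  2.77154161e-01, -9.60825216e-01,
         3.51106349e-01],
       [ 0.00000000e+00,  0.00000000e+00,  0.00000000e+00,
         1.00000000e+00]])}
[260.5679639  185.73259385] (232, 155, 58, 62) 2659.5 [0.53736492 0.19530691 0.104     ] [0.53186353 0.19508319 0.0835    ]
[163.04221252 192.75582242]
```

View pics/w1.png

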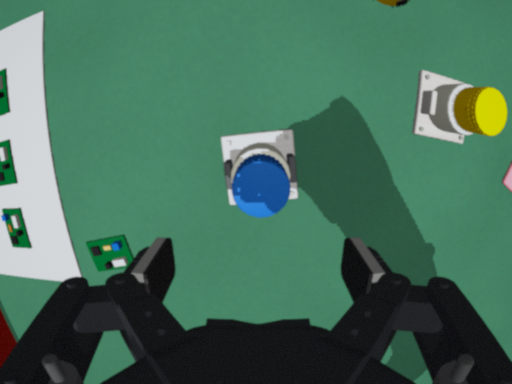

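The lid is centred at about (261,186) in the wrist view, with a finger on each side and no obstruction. All views agree within 3 mm, giving (0.535, 0.1955). I'll descend now.

```bash

python3 drive.py '[[0.085,0.0015,0.0005,0.04,0],[0.085,0,0,0.04,0],[0.085,0,0,0.03,0],[0.085,0,0,0.02,0],[0.085,0,0,0.01,0]]'
python3 drive.py '[[0.085,0,0,0,0],[0.04,0,0,0,0],[0.04,0,0,0,0],[0.04,0,0,0,0],[0.04,0,0,0,0]]' 40
python3 drive.py '[[0.04,0,0,0,0],[0.04,0,0,0,0],[0.04,0,0,0,0]]'
python3 - <<'E'
from h import *
im=bot.capture("wrist");cv2.imwrite("pics/w2.png",im[...,::-1]);print(bot.state()['joint_positions'],bot.state()['torque'])
E
```

```text
time: 3.3
tool_pos: [0.5345, 0.1936, 0.0685]
orientation: [1.0, -0.002, -0.001, 0.001]
wrist_force: [-0.4, -0.7, 0.2]
grip_width: 0.0851
gripper_force: 0.0
time: 3.8
tool_pos: [0.5362, 0.1961, 0.0718]
orientation: [1.0, -0.001, 0.001, -0.0]
wrist_force: [-0.6, -0.9, 5.8]
grip_width: 0.0509
gripper_force: 40.8
time: 4.1
tool_pos: [0.5362, 0.1961, 0.0718]
orientation: [1.0, -0.001, 0.001, -0.0]
wrist_force: [-1.4, -1.4, 5.7]
grip_width: 0.051
gripper_force: 40.8
[-0.2477322   0.54501997 -0.27508937  1.86034242  0.20645159  0.76152774
 -2.20788662] [-0.2315601   0.24895163  0.03685582]
```

View pics/w2.png

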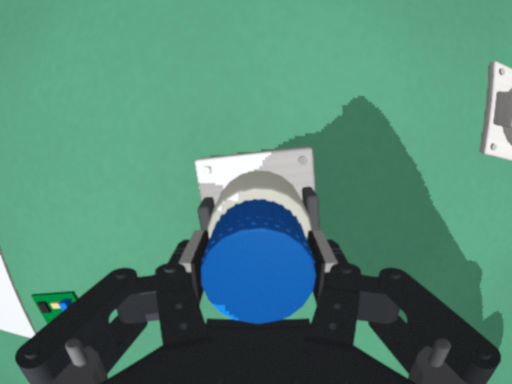

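The fingers hold the lid (centre about (258,268)) squarely at 51 mm opening. Next I unscrew it counter-clockwise (negative turns) while rising.

```bash

python3 drive.py '[[0.04,0,0,-0.0005,-0.15],[0.04,0,0,-0.0005,-0.15],[0.04,0,0,-0.0005,-0.15],[0.04,0,0,-0.0005,-0.15],[0.04,0,0,-0.0005,-0.15]]'
python3 - <<'E'
from h import *
im=bot.capture("wrist");cv2.imwrite("pics/w3.png",im[...,::-1]);print(bot.state()['joint_positions'],bot.state()['torque'])
E
```

```text
time: 4.65
tool_pos: [0.5359, 0.1961, 0.0737]
orientation: [0.93, 0.368, 0.001, 0.0]
wrist_force: [0.8, 2.0, -0.8]
grip_width: 0.0508
gripper_force: 41.6
[-0.10706756  0.57474364 -0.4772925   1.84652412  0.35467745  0.8034941
 -1.57600429] [0.09316465 0.09361698 0.05931132]
```

View pics/w3.png

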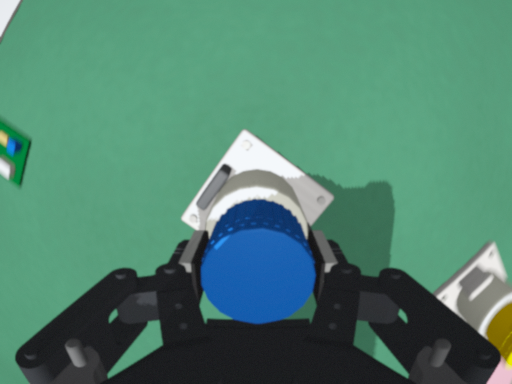

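The lid turns freely with the gripper: the holder has rotated about 43° in view, the lid at (258,268) stays held, and forces are low. Carry on.

```bash

for i in 1 ; do
python3 drive.py '[[0.04,0,0,-0.0005,-0.15],[0.04,0,0,-0.0005,-0.15],[0.04,0,0,-0.0005,-0.15],[0.04,0,0,-0.0005,-0.15],[0.04,0,0,-0.0005,-0.15]]'
python3 drive.py '[[0.04,0,0,-0.0005,-0.15],[0.04,0,0,-0.0005,-0.15],[0.04,0,0,-0.0005,-0.15],[0.04,0,0,-0.0005,-0.15],[0.04,0,0,-0.0005,-0.15]]'
python3 -c "
from h import *
print(bot.state()['joint_positions'],bot.state()['torque'])"
done
```

```text
time: 5.2
tool_pos: [0.5347, 0.1973, 0.0759]
orientation: [0.731, 0.682, 0.0, -0.001]
wrist_force: [-4.8, 4.9, -2.3]
grip_width: 0.051
gripper_force: 41.9
time: 5.7
tool_pos: [0.5331, 0.1971, 0.0779]
orientation: [0.43, 0.903, -0.0, -0.001]
wrist_force: [-7.4, 3.4, -1.1]
grip_width: 0.0509
gripper_force: 41.8
[ 0.13195364  0.67983773 -0.85702454  1.82539397  0.62852652  0.93551407
 -0.32651894] [ 0.85128845  1.84101556 -0.09379652]
```

```bash

python3 drive.py '[[0.04,0,0,-0.0005,-0.15],[0.04,0,0,-0.0005,-0.15],[0.04,0,0,-0.0005,-0.15],[0.04,0,0,-0.0005,-0.15],[0.04,0,0,-0.0005,-0.15]]'
python3 -c "
from h import *
print(bot.state()['joint_positions'],bot.state()['torque'])"
```

```text
time: 6.2
tool_pos: [0.5323, 0.1959, 0.0801]
orientation: [0.07, 0.998, -0.001, -0.002]
wrist_force: [-10.8, 1.2, 0.0]
grip_width: 0.051
gripper_force: 42.0
[ 0.22580682  0.75648602 -1.03232811  1.81748092  0.75658893  1.02873589
  0.31731981] [ 0.21761714  2.28521393 -0.13108554]
```

```bash

python3 drive.py '[[0.04,0.001,0,-0.0005,-0.15],[0.04,0.001,0,-0.0005,-0.15],[0.04,0.001,0,-0.0005,-0.15],[0.04,0,0,-0.0005,-0.15],[0.04,0,0,-0.0005,-0.15]]'
python3 -c "
from h import *
print(bot.state()['joint_positions'],bot.state()['torque'])"
python3 drive.py '[[0.04,0,0,-0.0005,-0.15],[0.04,0,0,-0.0005,-0.15],[0.04,0,0,0,-0.15],[0.04,0,0,0,0]]'
python3 - <<'E'
from h import *
im=bot.capture("scene");cv2.imwrite("pics/s4.png",cv2.resize(im[150:300,250:450,::-1],None,fx=4,fy=4));print(bot.state()['joint_positions'],bot.state()['torque'])
E
```

```text
time: 6.7
tool_pos: [0.5316, 0.1949, 0.0826]
orientation: [-0.3, 0.954, -0.001, -0.001]
wrist_force: [-3.8, -2.1, -0.4]
grip_width: 0.0511
gripper_force: 41.9
[ 0.29390822  0.83654545 -1.18330452  1.81560158  0.86745409  1.12392197
  0.97604494] [-0.54730903  0.74824401 -0.06098935]
time: 7.1
tool_pos: [0.5327, 0.194, 0.0838]
orientation: [-0.504, 0.864, -0.001, -0.001]
wrist_force: [-0.2, -6.2, 2.2]
grip_width: 0.0508
gripper_force: 42.2
[ 0.30876866  0.85940589 -1.22068905  1.81276585  0.89536527  1.15297859
  1.39907043] [-1.09319361 -0.01790133  0.05779778]
```

View pics/s4.png

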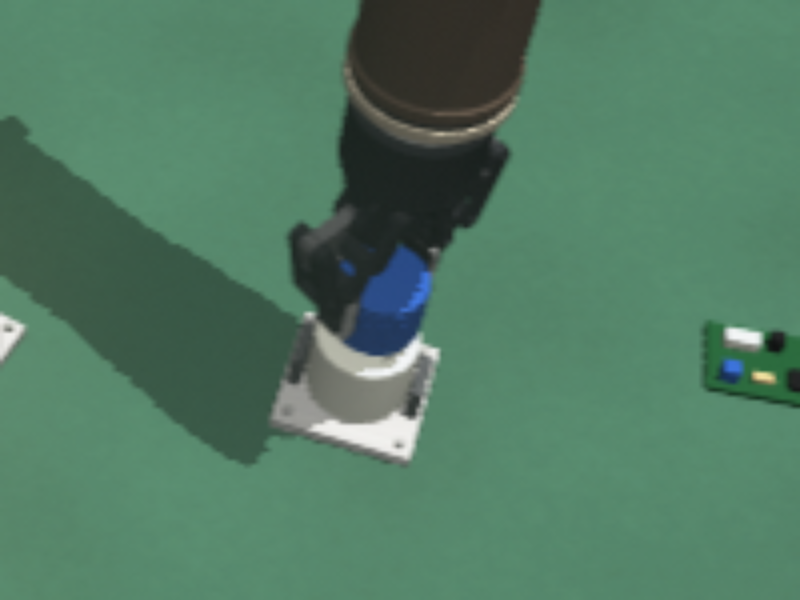

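The lid (about (385,300) in the crop) sits in the fingers above the white jar after 240° of turning. I'll lift gently and watch the force.

```bash

python3 drive.py '[[0.04,0.001,0,-0.001,0],[0.04,0,0,-0.001,0],[0.04,0,0,-0.001,0]]'
python3 drive.py '[[0.04,0,0,-0.002,0],[0.04,0,0,-0.002,0],[0.04,0,0,-0.002,0],[0.04,0,0,-0.002,0]]'
```

```text
time: 7.45
tool_pos: [0.5318, 0.1942, 0.0866]
orientation: [-0.503, 0.864, -0.001, -0.001]
wrist_force: [0.2, -4.7, -3.1]
grip_width: 0.0508
gripper_force: 42.0
time: 7.85
tool_pos: [0.5314, 0.1946, 0.0947]
orientation: [-0.504, 0.864, -0.0, -0.001]
wrist_force: [-1.5, -4.0, -3.2]
grip_width: 0.051
gripper_force: 42.2
```

```bash

python3 drive.py '[[0.04,0,0,-0.005,0],[0.04,0,0,-0.005,0],[0.04,0,0,-0.01,0],[0.04,0,0,-0.02,0],[0.04,0,0,-0.03,0]]'
python3 drive.py '[[0.04,0,0,-0.03,0],[0.04,0,0,-0.02,0],[0.04,0,0,-0.01,0],[0.04,0,0,0,0]]'
python3 - <<'E'
from h import *
im=bot.capture("wrist");cv2.imwrite("pics/w5.png",im[...,::-1]);print(bot.state()['joint_positions'],relative([.5525,-.287,.20]))
E
```

```text
time: 8.35
tool_pos: [0.5314, 0.1952, 0.1653]
orientation: [-0.504, 0.864, 0.001, -0.0]
wrist_force: [0.7, -0.4, -0.1]
grip_width: 0.0507
gripper_force: 42.2
time: 8.75
tool_pos: [0.5324, 0.1959, 0.2266]
orientation: [-0.504, 0.864, -0.0, 0.002]
wrist_force: [-0.2, 0.1, -1.4]
grip_width: 0.051
gripper_force: 42.2
[ 0.33840407  0.64934762 -1.23812657  1.66401042  0.63652244  1.29596312
  1.6064505 ] [ 0.40967628 -0.25518389  0.02507678]
```

View pics/w5.png

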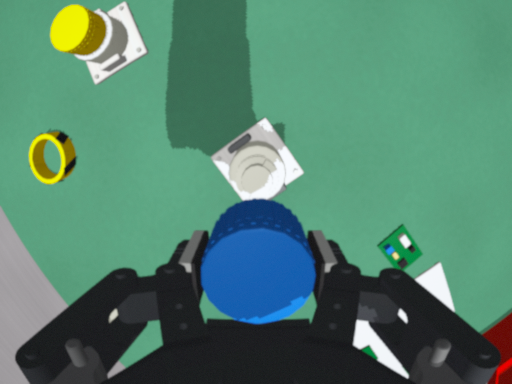

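The lid is off: it is in the gripper at (258,265), with the bare neck visible at (257,178). I'll unwind the wrist, then carry it to the pad.

```bash

python3 drive.py '[[0.04,0,0,0,0.12],[0.04,0,0,0,0.15],[0.04,0,0,0,0.15],[0.04,0,0,0,0.15],[0.04,0,0,0,0.15]]'
python3 -c "
from h import *
print(bot.state()['joint_positions'],relative([.5525,-.287,.20]))"
```

```text
time: 9.3
tool_pos: [0.5313, 0.1945, 0.2232]
orientation: [-0.164, 0.986, -0.0, -0.001]
wrist_force: [0.3, 0.1, 0.2]
grip_width: 0.0507
gripper_force: 42.2
[ 0.26299544  0.56206001 -1.05909986  1.67089497  0.5162704   1.2213056
  0.9858173 ] [ 0.13593632 -0.46235712  0.02344367]
```

```bash

python3 drive.py '[[0.04,0.006,-0.021,0,0],[0.04,0.0125,-0.042,0,0],[0.04,0.0125,-0.042,0,0],[0.04,0.0125,-0.042,0,0],[0.04,0.0125,-0.042,0,0]]'|head -2
python3 drive.py '[[0.04,0.0125,-0.042,0,0],[0.04,0.0125,-0.042,0,0],[0.04,0.0125,-0.042,0,0],[0.04,0.0125,-0.042,0,0],[0.04,0.0125,-0.042,0,0]]'|head -2
python3 drive.py '[[0.04,0.0125,-0.042,0,0],[0.04,0.006,-0.021,0,0],[0.04,0,0,0,0],[0.04,0,0,0,0]]'
python3 - <<'E'
from h import *
p=bot.camera_params("wrist");im=bot.capture("wrist");cv2.imwrite("pics/w6.png",im[...,::-1]);print(bot.state()['joint_positions'],relative([.5525,-.287,.05]))
E
```

```text
time: 9.8
tool_pos: [0.5406, -0.0039, 0.2233]
time: 10.3
tool_pos: [0.5507, -0.2228, 0.2232]
time: 10.7
tool_pos: [0.5543, -0.2861, 0.2232]
orientation: [-0.167, 0.986, 0.001, -0.001]
wrist_force: [-1.1, 0.7, -0.7]
grip_width: 0.0506
gripper_force: 42.2
[ 1.02422393  0.65780733 -1.04974477  1.52628654  0.58121065  1.2996348
  1.8141535 ] [ 0.00257098 -0.00145916  0.17374786]
```

View pics/w6.png

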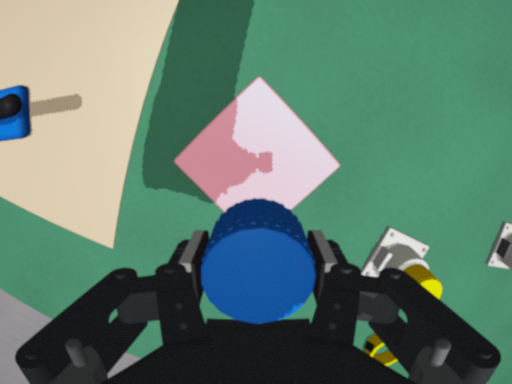

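Pad corners are at (259,77), (174,161) and (340,165), so the pad centre is straight under the lid. I'll descend.

```bash

python3 - <<'E'
from h import *
p=bot.camera_params("wrist");T=p['cam_to_world']
W=[]
for uv in((259,77),(174,161),(340,165)):
    d=np.array([uv[0]-p['cx'],uv[1]-p['cy']]);r=np.hypot(*d);t=r/p['fx'];v=T[:3,:3]@np.r_[d/r*np.sin(t),np.cos(t)];W.append(T[:3,3]+v*(.008-T[2,3])/v[2])
print(np.round(W,4),(W[1]+W[2])/2)
E
python3 drive.py '[[0.04,0.003,-0.001,0.02,0],[0.04,0,0,0.04,0],[0.04,0,0,0.05,0],[0.04,0,0,0.04,0],[0.04,0,0,0.025,0]]'
python3 drive.py '[[0.04,0,0,0.012,0],[0.04,0,0,0.006,0],[0.04,0,0,0,0],[0.04,0,0,0,0]]'
```

```text
[[ 0.4524 -0.3184  0.008 ]
 [ 0.5826 -0.3854  0.008 ]
 [ 0.5188 -0.1874  0.008 ]] [ 0.5506869  -0.28640128  0.008     ]
time: 11.25
tool_pos: [0.5508, -0.286, 0.0465]
orientation: [-0.169, 0.986, 0.001, -0.001]
wrist_force: [0.3, -0.7, -0.6]
grip_width: 0.0508
gripper_force: 42.2
time: 11.65
tool_pos: [0.5535, -0.2881, 0.0333]
orientation: [-0.167, 0.986, -0.0, 0.001]
wrist_force: [0.3, 1.1, 0.2]
grip_width: 0.0508
gripper_force: 42.2
```

```bash

python3 drive.py '[[0.04,0,0,0.005,0],[0.04,0,0,0.004,0],[0.04,0,0,0.002,0],[0.04,0,0,0.001,0],[0.04,0,0,0,0]]'|sed -n '2p;4p'
python3 drive.py '[[0.04,0,0,0.001,0],[0.04,0,0,0.001,0],[0.04,0,0,0,0]]'|sed -n '2p;4p'
python3 drive.py '[[0.04,0,0,0.001,0],[0.04,0,0,0,0],[0.04,0,0,0,0]]'|sed -n '2p;4p'
```

```text
tool_pos: [0.5523, -0.2883, 0.0197]
wrist_force: [0.3, 0.1, -1.6]
tool_pos: [0.5524, -0.2883, 0.0177]
wrist_force: [0.1, -0.2, 0.9]
tool_pos: [0.5525, -0.2883, 0.017]
wrist_force: [-2.0, -0.7, 3.1]
```

```bash

python3 drive.py '[[0.04,0,0,0.0007,0],[0.04,0,0,0,0],[0.04,0,0,0,0]]'|sed -n '2p;4p'
python3 - <<'E'
from h import *
im=bot.capture("scene");cv2.imwrite("pics/s7.png",cv2.resize(im[100:250,80:280,::-1],None,fx=4,fy=4))
E
```

```text
tool_pos: [0.5525, -0.2884, 0.0169]
wrist_force: [-4.1, 0.7, 9.5]
```

View pics/s7.png

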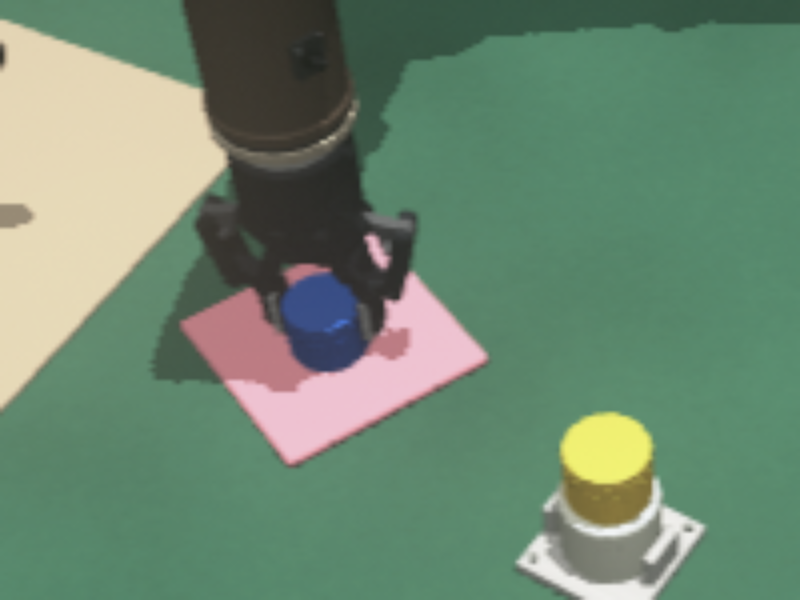

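The lid stands on the pad at about (325,320) in the crop, with 9.5 N of contact. Release slowly and retreat.

```bash

python3 drive.py '[[0.054,0,0,-0.0005,0],[0.056,0,0,0,0],[0.06,0,0,0,0],[0.07,0,0,0,0],[0.085,0,0,0,0]]' 20
python3 drive.py '[[0.085,0,0,0,0],[0.085,0,0,0,0],[0.085,0,0,0,0]]'
python3 drive.py '[[0.085,0,0,-0.01,0],[0.085,0,0,-0.02,0],[0.085,0,0,-0.04,0],[0.085,0,0,-0.05,0],[0.085,0,0,-0.04,0]]'
python3 drive.py '[[0.085,0,0,-0.02,0],[0.085,0,0,0,0],[0.085,0,0,0,0]]'
python3 - <<'E'
from h import *
a=bot.capture("scene");b=bot.capture("wrist");q=blob(a,*BLUE,(160,180));print(ray("scene",cen(q),.0285),cv2.boundingRect(q),bot.state()['time'])
cv2.imwrite("pics/f8.png",cv2.resize(np.hstack([a,b]),(800,300))[...,::-1])
E
```

```text
time: 13.6
tool_pos: [0.5524, -0.2882, 0.0165]
orientation: [-0.167, 0.986, 0.0, -0.0]
wrist_force: [0.8, -1.1, -0.0]
grip_width: 0.0819
gripper_force: 0.0
time: 13.9
tool_pos: [0.5524, -0.2883, 0.0166]
orientation: [-0.167, 0.986, -0.0, -0.0]
wrist_force: [-0.1, -0.1, 0.4]
grip_width: 0.085
gripper_force: 0.0
time: 14.4
tool_pos: [0.5531, -0.2876, 0.1812]
orientation: [-0.168, 0.986, -0.0, 0.001]
wrist_force: [0.4, -0.7, -0.3]
grip_width: 0.0852
gripper_force: 0.0
time: 14.7
tool_pos: [0.5525, -0.2883, 0.1979]
orientation: [-0.167, 0.986, -0.001, 0.001]
wrist_force: [0.0, -0.9, -0.1]
grip_width: 0.0849
gripper_force: 0.0
[ 0.54268318 -0.29620259  0.0285    ] (151, 169, 19, 15) 14.8
```

View pics/f8.png

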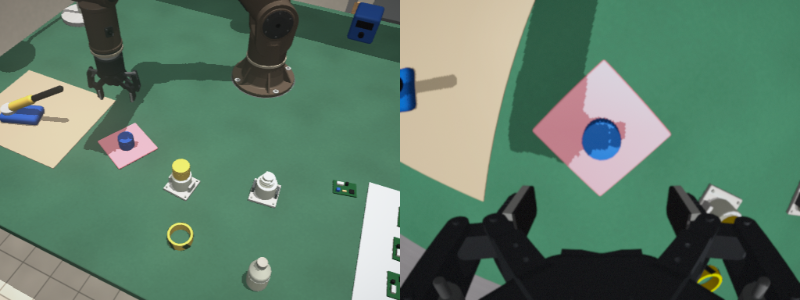

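The blue lid stands upright in the middle of the pad (wrist half, about (602,138)), the blue jar is open, and the yellow jar is still shut. The scene-camera offset comes from the blue mask catching only part of the shadowed lid (bounding box 15 px tall). I'll hand it in.

```bash
python3 -c "
from bench import bot
print(bot.finish_job())"
```

```text
the job is handed in; nothing more can be done
None
```

The blue lid was unscrewed, lifted off and set down upright in the middle of the pink pad, the yellow jar was left shut, and the job was handed in at about 15 s (no verdict was returned).

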